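Stack a turned plinth in the glue-up jig

TASK

A small wooden plinth is being stacked dry in the four-post glue-up jig on the carver's bench; its square block already sits in the jig. Lay the square spacer flat on the block, inside the posts and square with them, and then lay the small round disc, chamfered edge up, flat and centred on the spacer.

Things in the scene. Friction and masses are not known exactly. Their poses are not given: they have to be found in the camera images.
- jig: Plywood jig fixed to the bench: base plate 130 x 130 x 12 mm, four L-shaped corner posts (8 mm thick, legs 20 mm) reaching 88 mm above the bench. Between them a square pocket 76 x 76 mm; mid-side, between posts, a gap 52 mm wide lets gripper fingers through on all four sides. Origin: centre of the base's underside, at bench height, under the pocket centre; x and y along the pocket's sides, z up.
- block_center (a point): The plinth's lower part, a plain beech block 60 x 60 x 40 mm, loose, already lying on the base plate inside the pocket, roughly centred and square; its top is 52 mm above the bench. Point: the centre of the block; x and y along its square sides, z up.
- spacer_center (a point): The spacer: plain beech square 60 x 60 x 22 mm, about 55 g, lying flat on the bench to one side of the jig, turned up to about 30 degrees. Point: its centre, 11 mm above its underside; x and y along its square sides, z up. (A longer, narrow offcut 110 x 36 x 22 mm is not it.)
- disc_center (a point): The top disc: plain beech disc 60 mm in diameter, 22 mm thick, its top edge chamfered (upright rim up to 18 mm, then in to 52 mm diameter), about 45 g, lying flat on the bench with the chamfer up. Point: its centre, 11 mm above its underside; z up along its axis. (A wide disc 100 mm in diameter is not it.)
Things that resemble listed ones, but are neither listed nor needed, are in the scene too. What is shaped like the part that bears spacer_center but purple or turquoise is not meant.

How it is judged (in metres and radians):
On the way, in this order (a step that is already met when the one before it is completed fails the run):
1. the spacer lies flat on the block inside the posts, square with them, before the disc (horizontal distance between each of block_center, spacer_center and jig below 0.014 m and z of block_center in the frame of jig between 0.028 and 0.036 m and z of spacer_center in the frame of jig between 0.058 and 0.068 m and (angle between the x axis of spacer_center and the x axis of jig, either way round below 0.2 rad or angle between the x axis of spacer_center and the y axis of jig, either way round below 0.2 rad) and angle between spacer_center's own z axis and vertical below 0.12 rad and not (z of disc_center in the frame of jig between 0.08 and 0.09 m and horizontal distance between disc_center and spacer_center below 0.014 m)), for 0.2 s.
2. the disc lies flat and centred on the spacer (horizontal distance between each of block_center, spacer_center and jig below 0.014 m and z of block_center in the frame of jig between 0.028 and 0.036 m and z of spacer_center in the frame of jig between 0.058 and 0.068 m and (angle between the x axis of spacer_center and the x axis of jig, either way round below 0.2 rad or angle between the x axis of spacer_center and the y axis of jig, either way round below 0.2 rad) and angle between each of spacer_center, disc_center's own z axis and vertical below 0.12 rad and z of disc_center in the frame of jig between 0.08 and 0.09 m and horizontal distance between disc_center and spacer_center below 0.014 m), for 0.2 s.
At the end, for the whole second after the job is handed in: Spacer flat on the block, disc flat on the spacer, chamfer up. Block and spacer within 14 mm of the pocket centre, spacer square with the pocket within 0.2 rad (any quarter turn), disc within 14 mm of the spacer centre; heights within 5 mm (block 4), tilts under 0.12 rad (all of step 2); the robot touches nothing.
It also fails if it takes over 53 s, if anything falls off the work surface, if the arm or the gripper's body presses on something with over 40 N, if the wrist force passes 120 N, or if a joint passes its speed limit or range.

ROBOT

A 6-joint arm with a two-finger parallel gripper is mounted at the origin on the work surface. World frame = base frame: x ahead of the robot, y to its left, z up, the work surface at z = 0. Lengths are in mm, angles in rad, forces in N, time in s.
With the tool pointing down it reaches from about 350 to 975 mm from the base axis. Payload 7.1 kg.
Tool frame: the origin (TCP) lies midway between the tips of the shut fingers; the grasp point (between the pads) lies 19 mm behind it (ctrl.pinch_z is the distance from the TCP to the grasp point, in mm); z points along the fingers, y is the direction in which the jaws open and shut (so a half turn about z gives the same grasp; the last joint's range is limited). The gripper opens to 88 mm and grips with 3 to 60 N. Pads are 20 mm wide; open, the fingers measure 115 mm over their backs; the gripper's body (75 mm by 178 mm) begins 61 mm behind the grasp point.
Start: joints at [-1.215, 0.423, 1.63, -0, 1.089, -0.019], TCP at [228.82, -581.589, 222.675] pointing down, gripper open.
Joint ranges: [-3, 3], [-0.9, 2.11], [0.09, 2.58], [-1.31, 4.45], [0.11, 2.69], [-2.54, 2.54]. Speed limits (rad/s): [2.39, 2.39, 3.01, 3.14, 3.14, 3.14].

INTERFACE

Orientations are given as a rotation vector (axis times angle).
In Python, from workcell import ctrl gives the robot as it stands.
- The arm moves only by the tool jog_arm, never from a script. Its arguments are lists of equal length, an entry for each row: "xyz": the shift along the world's x, y, z in mm, a list of three; "yaw": the turn about the world's z in degrees. A call has 1 to 20 rows; each row shifts and turns the pose as measured when the row begins; what a row does not reach is not made up. A row lasts 1/12 s, in which the tool goes at most 41.7 mm and 7.16 degrees, less where a joint would pass 70% of its speed; a pose out of reach is approached as far as the arm can. A call with a gripper value outside its range is refused whole. "gripper" is the closure, from 0 (fully open) to 1 (shut), set as the call begins (left out, the last holds). The fingers move at their own pace and stop on an object; the grip force is fixed at half the most. Time passes only in rows, so rows that do not move let the fingers close. It gives the time, the measured TCP pose, the force and the opening at its end, in the units of the state.
- ctrl.get_obs(): the state, without advancing time (a new reading comes with each control period).
- ctrl.get_image(name): name is "scene" or "top"; returns a dict with "img" (384x512x3 uint8, blue, green, red), "K" (3x3 intrinsics, pixels), "R" (3x3) and "t" (3): a world point X has camera coordinates R X + t. Camera axes: x right, y down, z forward; pixel columns grow to the right and rows downward; lengths in mm; the calibration is good to about 2 mm. A picture is of the moment at which its call begins. There is no depth.
- ctrl.close_job(): hands the job in, once; it reports no verdict.
Trained networks look in a picture, given as the dict that the camera call returned (one of the last four; its "shot" number tells which), for a name from the list of things; names that differ only in an ending like _2 or _b are one class to them, and where a whole thing is asked for, a point or a joint stands for the part that bears it (a point fixed in the world has none). Each returns a list of dicts, best first, with "confidence" (0 to 1); they miss things now and then, are a little off and sometimes report something else, mostly with a low value. They report only what shows in the picture. A call takes as long as a camera call. They do not tell look-alikes from the thing itself.
- ctrl.find_in(picture, thing): "centre" ([column, row] as shares, 0 to 1, of the picture: columns of its width, rows of its height, amid what is visible of it).
- ctrl.regions_of(picture, thing): "region" (384x512 bool, what is visible of it) and "centre" ([column, row] as shares, 0 to 1, of the picture: columns of its width, rows of its height, amid what is visible of it).
- ctrl.pinpoint(picture, thing): "centre" ([column, row] as shares, 0 to 1, of the picture: columns of its width, rows of its height: a listed point, or the origin of a listed thing).
The state is a dict: "t": time; "qpos": joint angles; "qvel": joint speeds; "joint_torque": joint torques, N m; "ee_pos": TCP position; "orientation": TCP orientation; "ft_force": force on the tool from outside, world axes, zero at the start; "moment": the same for the moment, N m; "width": finger opening in mm.
Only numpy, scipy, OpenCV 4.12 (cv2) and the standard library are available. Lean on these libraries where they do the work, as an engineer would, in place of code of your own. Each camera call takes 0.05 s, during which the arm holds its last target.

## Working session

There is one attempt and no reset: what is moved stays moved. The work goes in short steps, Python scripts to look and compute and a tool call to move; the robot and the scene stay as the last step left them, time stands still between calls to the robot, and variables do not carry over. Pictures are saved under pics/ and viewed, and the job is handed in when it is done.

Besides the shell and the picture viewer there is one more tool, called after "Request:" in YAML: its name, and indented under it one key for each argument. jog_arm: Moves the arm, as the interface text tells. Its arguments: {"type":"object","properties":{"xyz":{"type":"array","items":{"type":"array","items":{"type":"number"}}},"yaw":{"type":"array","items":{"type":"number"}},"gripper":{"type":"number"}},"required":["xyz","yaw"]}

```bash
mkdir -p pics; ls; cat > h.py <<'E'
import numpy as np,cv2
from workcell import ctrl
def ray(p,c,z):
    uv=np.array([c[0]*512,c[1]*384,1.0]) 
    K,R,t=map(np.array,(p["K"],p["R"],p["t"]))
    d=R.T@np.linalg.solve(K,uv); o=-R.T@t
    return o+d*(z-o[2])/d[2]
E
python3 - <<'E'
from h import *
for n in("top","scene"):
    p=ctrl.get_image(n); cv2.imwrite(f"pics/{n}0.png",p["img"])
    for th,z in(("jig",0),("block_center",32),("spacer_center",11),("disc_center",11)):
        for r in ctrl.pinpoint(p,th): print(n,th,round(r["confidence"],2),np.round(np.array(r["centre"])*[512,384],1),ray(p,r["centre"],z).round(1))
o=ctrl.get_obs();print(o)
E
```

```text
pics
top jig 0.68 [263.7 202. ] [560.4   6.9   0. ]
top block_center 0.74 [262.3 197.6] [570.6  11.7  32. ]
top spacer_center 0.9 [140.9 232.4] [480.8 357.5  11. ]
top spacer_center 0.89 [178.3 190.6] [597.5 250.9  11. ]
top spacer_center 0.64 [170.4 151.1] [712.4 272.6  11. ]
top disc_center 0.93 [356.5 189.7] [ 589.2 -260.7   11. ]
scene jig 0.83 [245.7 219. ] [560.1  14.    0. ]
scene block_center 0.79 [245.1 211.9] [568.9   6.2  32. ]
scene spacer_center 0.8 [319.  164.2] [477.5 347.6  11. ]
scene spacer_center 0.73 [316.9 189.1] [575.4 248.2  11. ]
scene spacer_center 0.7 [349.6 211.2] [701.5 247.7  11. ]
scene disc_center 0.87 [149.7 270.6] [ 600.4 -270.2   11. ]
{'t': 0.5, 'qpos': array([-1.21499357e+00,  4.23127992e-01,  1.62993921e+00, -6.71524186e-06,
        1.08860799e+00, -1.89642717e-02]), 'qvel': array([-3.99637329e-04, -1.71744438e-04,  5.49835188e-04,  3.22542949e-05,
       -3.42235372e-04, -3.05999994e-04]), 'joint_torque': array([ 9.15495229e-05, -5.44141781e+01, -2.73817903e+01,  6.44642743e-02,
        1.76940841e-02, -1.52821133e-05]), 'ee_pos': array([ 228.81220221, -581.56159818,  222.64213528]), 'orientation': array([-3.08651926e+00, -5.85233519e-01,  3.09458668e-05]), 'ft_force': array([-0.18449547,  0.29908985,  0.54900322]), 'moment': array([-0.02067228, -0.00227736,  0.0776702 ]), 'width': 87.75952942603203}
```

View pics/top0.png

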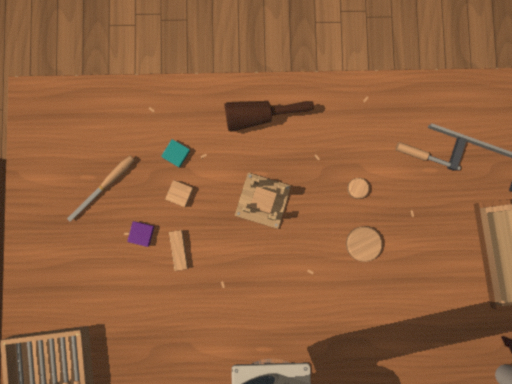

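View pics/scene0.png

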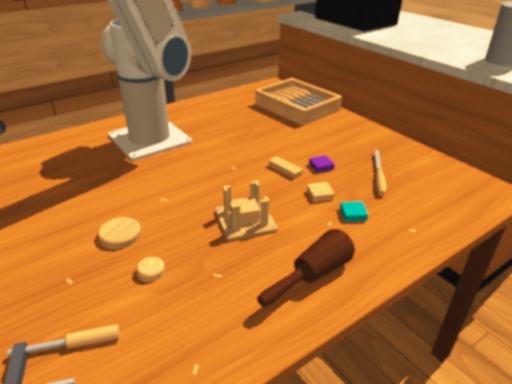

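```bash
python3 - <<'E'
import cv2
a=cv2.imread("pics/top0.png")
l=cv2.resize(a[120:260,110:220],None,fx=3.8,fy=3.8,interpolation=2)
r=cv2.resize(a[150:240,330:400],None,fx=3.8,fy=3.8,interpolation=2)
cv2.imwrite("pics/cropl.png",l);cv2.imwrite("pics/cropr.png",r)
j=cv2.resize(a[160:240,220:310],None,fx=6,fy=6,interpolation=2);cv2.imwrite("pics/cropj.png",j)
E
```

```text
(no output)
```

View pics/cropl.png

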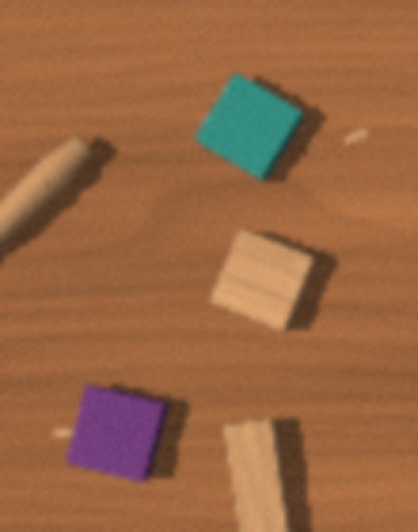

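View pics/cropj.png

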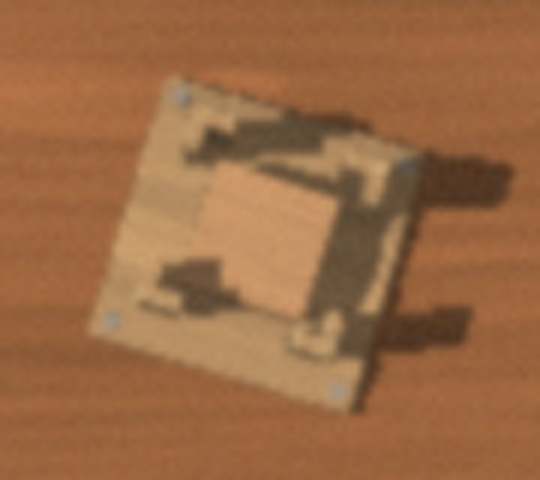

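View pics/cropr.png

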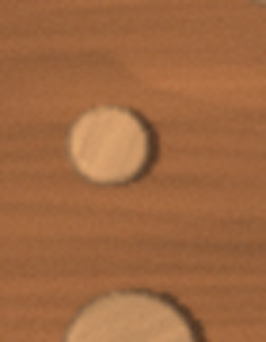

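Spacer candidates in the top view are the plain beech square (179,193), turquoise square (176,153), purple square (141,233) and narrow offcut (179,250). The plain square is the one, since the others are the wrong colour or shape. For the disc, I take the small one at (358,188) rather than the wide one at (365,244). Next I'll fit the known shapes to the masks.

```bash
cat >> h.py <<'E'
from scipy.optimize import minimize
def proj(p,X):
    K,R,t=map(np.array,(p["K"],p["R"],p["t"])); c=X@R.T+t; c=c@K.T; return c[:,:2]/c[:,2:]
def box(hx,hy,z0,z1): return np.array([[a,b,z] for a in(-hx,hx) for b in(-hy,hy) for z in(z0,z1)],float)
def disc(z0):
    a=np.linspace(0,2*np.pi,40,endpoint=False);c=np.c_[np.cos(a),np.sin(a)]
    return np.vstack([np.c_[c*r,0*a+z+z0] for r,z in((30,0),(30,18),(26,22))])
S=8
def sil(p,parts,x,y,th):
    m=np.zeros((384*2,512*2),np.uint8); R=np.array([[np.cos(th),-np.sin(th)],[np.sin(th),np.cos(th)]])
    for P in parts:
        Q=P.copy();Q[:,:2]=P[:,:2]@R.T+[x,y]
        h=cv2.convexHull(((proj(p,Q)+.5)*2-.5).astype(np.float32))[:,0]
        cv2.fillConvexPoly(m,np.round(h*256).astype(np.int32),1,shift=8)
    return m
def fit(p,mask,parts,x0):
    M=cv2.GaussianBlur(cv2.resize(mask.astype(np.float32),(1024,768),interpolation=0),(0,0),1.5)
    f=lambda v:np.abs(cv2.GaussianBlur(sil(p,parts,*v[:2],v[2]/50).astype(np.float32),(0,0),1.5)-M).sum()/M.sum()
    best=None
    for d in (0,15,-15,30):
        v0=np.array([x0[0],x0[1],x0[2]*50+d])
        r=minimize(f,v0,method="Nelder-Mead",options=dict(initial_simplex=v0+np.array([[0,0,0],[12,0,0],[0,12,0],[0,0,10]]),xatol=.05,fatol=1e-4))
        if best is None or r.fun<best.fun: best=r
    return np.round([best.x[0],best.x[1],np.degrees(best.x[2]/50),best.fun],2)
def L(sx,sy):
    b1=box(10,4,12,88)+[sx*(38+8-10),sy*42,0]; b2=box(4,10,12,88)+[sx*42,sy*(46-10),0]; return [b1,b2]
JIG=[box(65,65,0,12)]+[b for sx in(-1,1) for sy in(-1,1) for b in L(sx,sy)]+[box(30,30,12,52)]
def near(p,th,xy,z):
    rs=ctrl.regions_of(p,th); 
    rs=[r for r in rs if np.linalg.norm(ray(p,r["centre"],z)[:2]-xy)<45]
    return rs[0]["region"] if rs else None
E
python3 - <<'E'
from h import *
for n in("top","scene"):
    p=ctrl.get_image(n)
    for th,z,parts,x0 in(("jig",30,JIG,(562,9,-.3)),("block_center",52,[box(30,30,52,52)],(568,9,-.3)),("spacer_center",11,[box(30,30,0,22)],(588,249,-.3)),("disc_center",11,[disc(0)],(595,-265,0))):
        m=near(p,th,x0[:2],z)
        if m is None: print(n,th,"none");continue
        print(n,th,m.sum(),fit(p,m,parts,x0))
        if th=="jig": cv2.imwrite(f"pics/jm_{n}.png",m*np.uint8(255))
E
```

```text
top jig 1602 [ 5.6505e+02  1.0490e+01 -1.8980e+01  3.2000e-01]
top block_center 433 [ 5.6055e+02  1.2800e+01 -1.9610e+01  1.2000e-01]
top spacer_center 458 [ 5.8905e+02  2.4966e+02 -2.3220e+01  7.0000e-02]
top disc_center 331 [ 5.9501e+02 -2.6493e+02  1.1110e+01  1.6000e-01]
scene jig 1664 [ 5.6364e+02  1.0760e+01 -2.0250e+01  4.0000e-01]
scene block_center 528 [ 6.0557e+02 -3.5700e+00 -1.1010e+01  5.5000e-01]
scene spacer_center 351 [ 5.8915e+02  2.4820e+02 -3.3690e+01  2.7000e-01]
scene disc_center 549 [ 5.9395e+02 -2.6475e+02  4.8690e+01  9.0000e-02]
```

```bash
python3 - <<'E'
from h import *
for n in("top","scene"):
    p=ctrl.get_image(n); a=cv2.resize(p["img"],(2048,1536),interpolation=2)
    def poly(P,x,y,th,c):
        th=np.radians(th);R=np.array([[np.cos(th),-np.sin(th)],[np.sin(th),np.cos(th)]])
        Q=P.copy();Q[:,:2]=P[:,:2]@R.T+[x,y]
        cv2.polylines(a,[np.round((proj(p,Q)+.5)*4-.5).astype(int)],True,c,1)
    sq=lambda h,z:np.array([[h,h,z],[h,-h,z],[-h,-h,z],[-h,h,z]],float)
    poly(sq(65,12),564.5,10.6,-19.3,(255,255,0));poly(sq(46,88),564.5,10.6,-19.3,(0,255,0))
    poly(sq(30,52),562,11,-19.3,(255,0,255));
    poly(sq(30,22),589,249.5,-23.2,(0,255,0));poly(sq(30,0),589,249.5,-23.2,(255,255,0))
    d=disc(0); poly(d[40:80],594.5,-264.8,0,(0,255,0))
    out=[]
    for X in((564,11,40),(589,249,10),(594,-265,10)):
        u,v=(proj(p,np.array([X],float))[0]*4).astype(int); out.append(cv2.resize(a[v-130:v+130,u-130:u+130],(266,266) if 0 else (400,400)))
    cv2.imwrite(f"pics/ov_{n}.png",cv2.resize(np.vstack([np.hstack(out[:2]),np.hstack([out[2],out[2]*0])]),(600,600)))
E
```

```text
(no output)
```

View pics/ov_top.png

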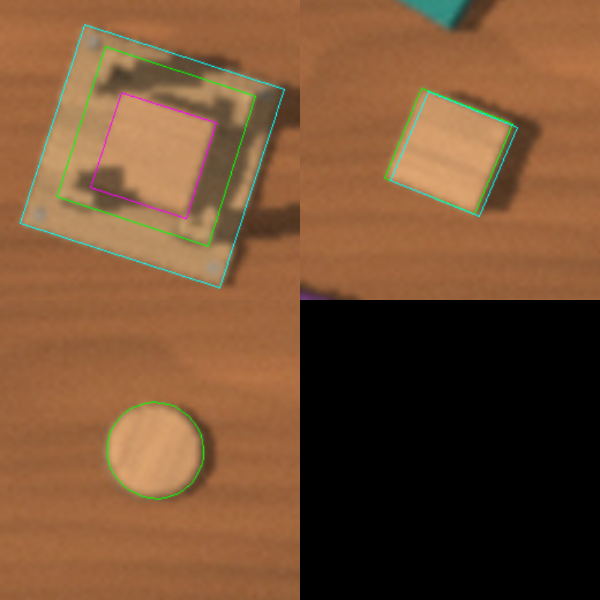

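View pics/ov_scene.png

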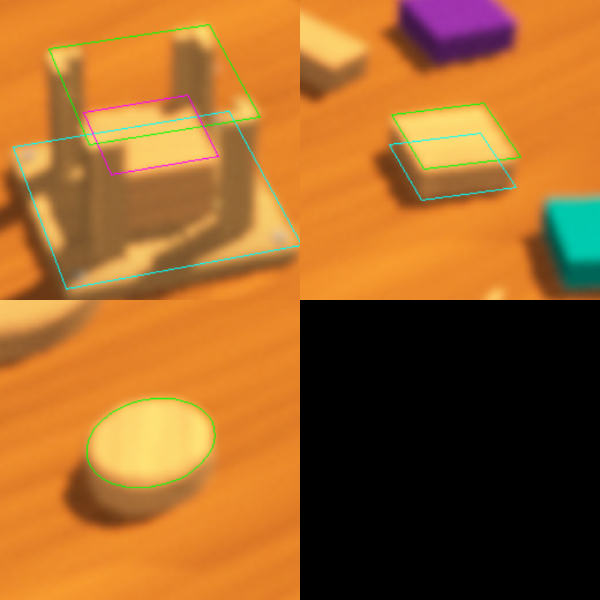

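The overlays agree in both views: jig at about (564.5, 10.6) turned -19°, spacer at (589, 249.5) turned -23°, disc at (594.5, -265). I'll move above the spacer with the jaws along -23°.

Request:
jog_arm:
  xyz:
    - [15,35,-2]
    - [15,35,-2]
    - [15,35,-2]
    - [15,35,-2]
    - [15,35,-2]
    - [15,35,-2]
    - [15,35,-2]
    - [15,35,-2]
    - [15,35,-2]
    - [15,35,-2]
    - [15,35,-2]
    - [15,35,-2]
    - [15,35,-2]
    - [15,35,-2]
    - [15,35,-2]
    - [15,35,-2]
    - [15,35,-2]
    - [15,35,-2]
    - [15,35,-2]
    - [15,35,-2]
  yaw: [2,2,2,2,2,2,2,2,2,2,2,2,2,2,2,2,2,2,2,2]
  gripper: 0

```text
t: 2.77
ee_pos: [535.2, 145.0, 185.6]
orientation: [2.672, 1.629, 0.018]
ft_force: [-0.2, 0.1, -0.1]
width: 87.8
```

Request:
jog_arm:
  xyz:
    - [18,34,-20]
    - [18,34,-20]
    - [15,30,-20]
    - [3,6,-30]
    - [0,0,-30]
    - [0,0,0]
    - [0,0,0]
  yaw: [2,2,0,0,0,0,0]

```text
t: 3.35
ee_pos: [592.7, 259.2, 66.2]
orientation: [2.599, 1.741, 0.037]
ft_force: [1.0, -0.5, 0.2]
width: 87.6
```

```bash
cat >> h.py <<'E'
def st():
    o=ctrl.get_obs();r=np.array(o["orientation"]);a=2*np.degrees(np.arctan2(r[1],r[0]))-90
    print(round(o["t"],2),np.round(o["ee_pos"],1),"jaw",round((a+90)%180-90,2),"w",round(o["width"],1),"F",np.round(o["ft_force"],1),"q6",round(o["qpos"][5],2))
E
python3 - <<'E'
from h import *
st()
out=[]
for n in("top","scene"):
    p=ctrl.get_image(n);u,v=proj(p,np.array([[589,249,20.]]))[0].astype(int)
    out.append(cv2.resize(p["img"][v-50:v+50,u-50:u+50],(400,400),interpolation=2))
cv2.imwrite("pics/g1.png",np.hstack(out))
E
```

```text
3.35 [592.7 259.2  66.2] jaw -22.38 w 87.6 F [ 1.  -0.5  0.2] q6 0.8
```

View pics/g1.png

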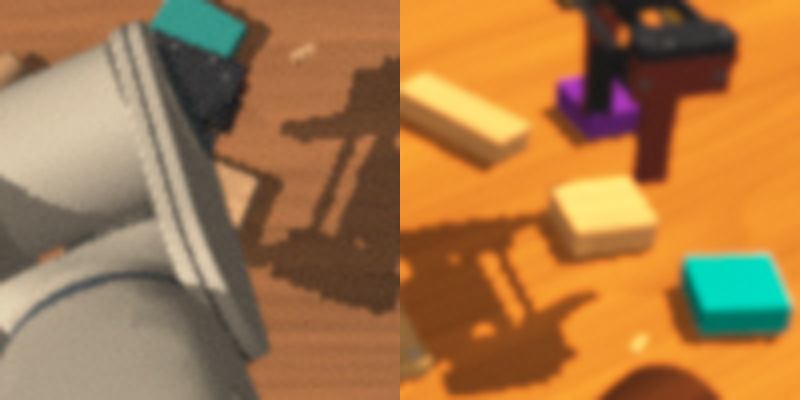

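Between the two views I see the spacer (left crop (240,190), right crop (603,210)) still untouched below the fingers. I'll correct the +10 mm overshoot in y and descend.

Request:
jog_arm:
  xyz:
    - [-4,-10,-6]
    - [0,0,0]
    - [0,0,0]
    - [0,0,0]
  yaw: [-1,0,0,0]

```text
t: 3.78
ee_pos: [591.0, 246.4, 67.0]
orientation: [2.617, 1.709, 0.05]
ft_force: [0.3, -0.6, 0.1]
width: 88.1
```

```bash
python3 -c "
from h import *
st();print(ctrl.get_obs()['orientation'])"
```

```text
3.78 [591.  246.4  67. ] jaw -23.7 w 88.1 F [ 0.3 -0.6  0.1] q6 0.8
[2.61672428 1.70910906 0.05013338]
```

Request:
jog_arm:
  xyz:
    - [-2,3,-15]
    - [0,0,-15]
    - [0,0,-12]
    - [0,0,-6]
    - [0,0,0]
  yaw: [0,0,0,0,0]

```text
t: 4.2
ee_pos: [592.6, 249.3, 22.7]
orientation: [2.617, 1.705, 0.065]
ft_force: [-0.2, 0.5, -0.2]
width: 87.8
```

```bash
python3 -c "
from h import *
st();print(ctrl.get_obs()['orientation'])"
```

```text
4.2 [592.6 249.3  22.7] jaw -23.84 w 87.8 F [-0.2  0.5 -0.2] q6 0.81
[2.61696889 1.70483683 0.0647099 ]
```

Request:
jog_arm:
  xyz:
    - [-4,0,-8]
    - [0,0,-6]
    - [0,0,-2]
    - [0,0,0]
  yaw: [0.5,0,0,0]

```text
t: 4.53
ee_pos: [588.8, 249.4, 6.1]
orientation: [2.609, 1.717, 0.066]
ft_force: [-0.7, -0.1, 0.4]
width: 87.3
```

```bash
python3 -c "
from h import *
st();print(ctrl.get_obs()['orientation'])"
```

```text
4.53 [588.8 249.4   6.1] jaw -23.29 w 87.3 F [-0.7 -0.1  0.4] q6 0.8
[2.60888021 1.71717355 0.06634069]
```

Position is good at z = 6 mm, so I'll close.

Request:
jog_arm:
  xyz:
    - [0,0,-1]
    - [0,0,0]
    - [0,0,0]
    - [0,0,0]
    - [0,0,0]
    - [0,0,0]
    - [0,0,0]
    - [0,0,0]
  yaw: [0,0,0,0,0,0,0,0]
  gripper: 1

```text
t: 5.2
ee_pos: [589.7, 249.8, 6.2]
orientation: [2.608, 1.717, 0.069]
ft_force: [-0.5, -0.3, -0.9]
width: 59.5
```

```bash
python3 -c "
from h import *
st();print(ctrl.get_obs()['orientation'])"
```

```text
5.2 [589.7 249.8   6.2] jaw -23.29 w 59.5 F [-0.5 -0.3 -0.9] q6 0.8
[2.60847893 1.71695277 0.06937015]
```

Gripped at 59.5 mm wide. Lifting.

Request:
jog_arm:
  xyz:
    - [0,0,15]
    - [0,0,30]
    - [0,0,30]
    - [0,0,30]
    - [0,0,20]
    - [0,0,0]
  yaw: [0,0,0,0,0,0]

```text
t: 5.7
ee_pos: [587.1, 248.8, 138.7]
orientation: [2.609, 1.718, 0.063]
ft_force: [0.8, 0.8, 0.2]
width: 60.1
```

```bash
python3 - <<'E'
from h import *
st();print(ctrl.get_obs()['orientation'])
p=ctrl.get_image("scene");u,v=proj(p,np.array([[589,249,100.]]))[0].astype(int)
cv2.imwrite("pics/g2.png",cv2.resize(p["img"][v-50:v+50,u-50:u+50],(400,400),interpolation=2))
E
```

```text
5.7 [587.1 248.8 138.7] jaw -23.29 w 60.1 F [0.8 0.8 0.2] q6 0.8
[2.6093265  1.71762554 0.06279665]
```

View pics/g2.png

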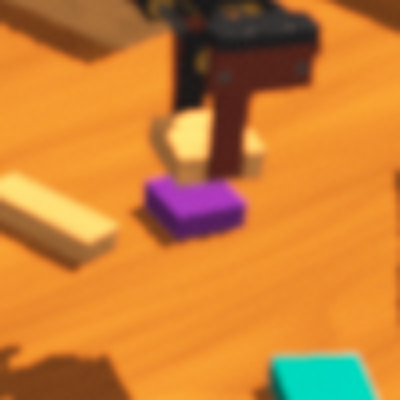

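The spacer is held level between the fingers, at (210,145) in the crop. Next, over to the jig.

Request:
jog_arm:
  xyz:
    - [-2,-20,0]
    - [-3,-35,0]
    - [-3,-35,0]
    - [-3,-35,0]
    - [-3,-35,0]
    - [-3,-35,0]
    - [-3,-25,0]
    - [-1,-10,0]
    - [0,0,0]
    - [0,0,0]
  yaw: [0.5,0.5,0.5,0.5,0.5,0.5,0.5,0.5,0,0]

```text
t: 6.58
ee_pos: [556.3, 10.2, 128.8]
orientation: [2.55, 1.821, 0.048]
ft_force: [-0.5, 1.3, 0.5]
width: 59.9
```

```bash
python3 - <<'E'
from h import *
st();print(ctrl.get_obs()['orientation'])
E
```

```text
6.58 [556.3  10.2 128.8] jaw -18.93 w 59.9 F [-0.5  1.3  0.5] q6 0.31
[2.54967215 1.82094225 0.04790609]
```

Request:
jog_arm:
  xyz:
    - [7,0,-5]
    - [1,0,-8]
    - [0,0,-8]
    - [0,0,0]
    - [0,0,0]
  yaw: [-0.3,0,0,0,0]

```text
t: 7.0
ee_pos: [564.8, 14.1, 103.4]
orientation: [2.554, 1.819, 0.045]
ft_force: [0.1, -0.4, -0.8]
width: 60.3
```

```bash
python3 - <<'E'
from h import *
st();print(ctrl.get_obs()['orientation'])
out=[]
for n in("top","scene"):
    p=ctrl.get_image(n);u,v=proj(p,np.array([[564,11,70.]]))[0].astype(int)
    out.append(cv2.resize(p["img"][v-40:v+40,u-40:u+40],(400,400),interpolation=2))
cv2.imwrite("pics/g3.png",np.hstack(out))
E
```

```text
7.0 [564.8  14.1 103.4] jaw -19.08 w 60.3 F [ 0.1 -0.4 -0.8] q6 0.32
[2.55353765 1.81877171 0.04500126]
```

View pics/g3.png

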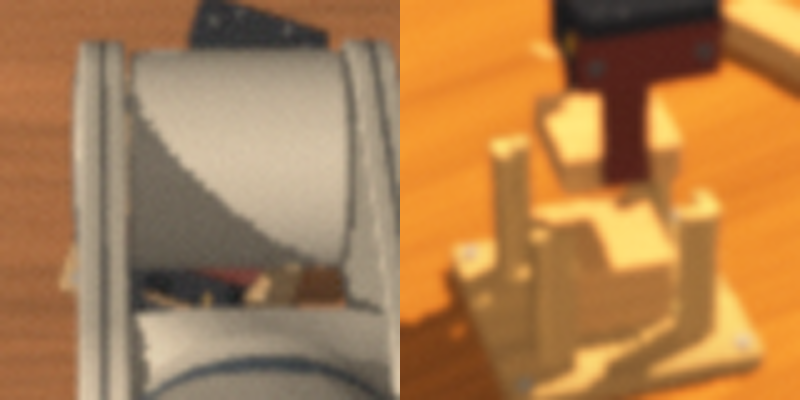

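The scene view shows the spacer (right crop (610,140)) above the block and centred among the posts. Lowering, with a -3 mm correction in y.

Request:
jog_arm:
  xyz:
    - [0,-3,-6]
    - [0,-1,-10]
    - [0,0,-10]
    - [0,0,-6]
    - [0,0,0]
    - [0,0,0]
  yaw: [0,0,0,0,0,0]

```text
t: 7.6
ee_pos: [564.7, 9.9, 68.7]
orientation: [2.553, 1.819, 0.046]
ft_force: [-0.6, 0.3, -0.6]
width: 59.9
```

```bash
python3 - <<'E'
from h import *
st();print(ctrl.get_obs()['orientation'])
E
```

```text
7.6 [564.7   9.9  68.7] jaw -19.06 w 59.9 F [-0.6  0.3 -0.6] q6 0.31
[2.55267988 1.81892365 0.04621819]
```

Request:
jog_arm:
  xyz:
    - [0,1,-4]
    - [0,0,-3]
    - [0,0,-3]
    - [0,0,0]
    - [0,0,0]
  yaw: [0,0,0,0,0]

```text
t: 8.02
ee_pos: [565.4, 10.8, 58.2]
orientation: [2.552, 1.818, 0.048]
ft_force: [0.1, -1.4, -0.2]
width: 60.0
```

Request:
jog_arm:
  xyz:
    - [0,0,-1]
    - [0,0,0]
    - [0,0,0]
  yaw: [0,0,0]

```text
t: 8.27
ee_pos: [566.3, 10.7, 58.5]
orientation: [2.551, 1.817, 0.05]
ft_force: [0.3, -0.9, -0.6]
width: 60.0
```

```bash
python3 - <<'E'
from h import *
st()
n="scene"
p=ctrl.get_image(n);u,v=proj(p,np.array([[564,11,50.]]))[0].astype(int)
cv2.imwrite("pics/g4.png",cv2.resize(p["img"][v-40:v+40,u-40:u+40],(500,500),interpolation=2))
E
```

```text
8.27 [566.3  10.7  58.5] jaw -19.07 w 60.0 F [ 0.3 -0.9 -0.6] q6 0.31
```

View pics/g4.png

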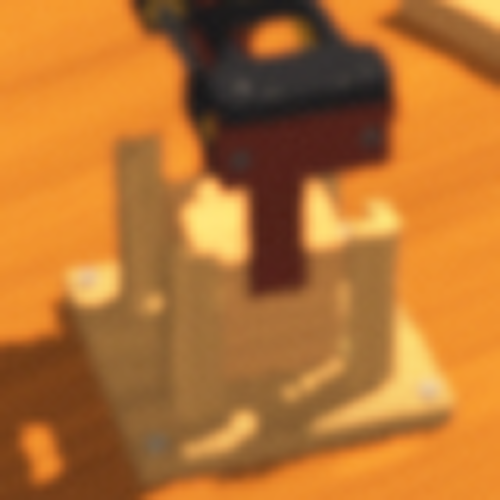

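The spacer sits on or within about 1 mm of the block, between the posts. Releasing and rising.

Request:
jog_arm:
  xyz:
    - [0,0,-1]
    - [0,0,0]
    - [0,0,0]
    - [0,0,0]
    - [0,0,0]
    - [0,0,0]
  yaw: [0,0,0,0,0,0]
  gripper: 0

```text
t: 8.82
ee_pos: [566.1, 10.8, 57.2]
orientation: [2.551, 1.818, 0.05]
ft_force: [1.0, -0.3, 0.9]
width: 87.8
```

Request:
jog_arm:
  xyz:
    - [0,0,15]
    - [0,0,30]
    - [0,0,30]
    - [0,0,30]
    - [0,-30,10]
    - [0,-38,0]
    - [0,-38,0]
    - [0,-38,0]
    - [0,-38,0]
    - [0,-30,0]
    - [0,0,0]
    - [0,0,0]
  yaw: [0,0,0,0,0,0,0,0,0,0,0,0]

```text
t: 9.82
ee_pos: [564.3, -209.6, 179.0]
orientation: [2.544, 1.822, 0.05]
ft_force: [-0.4, 0.0, 0.1]
width: 87.9
```

```bash
python3 - <<'E'
from h import *
st();print(ctrl.get_obs()['orientation'])
out=[]
for n in("top","scene"):
    p=ctrl.get_image(n);
    for X in((564,11,70.),(594,-265,10.)):
        u,v=proj(p,np.array([X]))[0].astype(int)
        out.append(cv2.resize(p["img"][v-40:v+40,u-40:u+40],(300,300),interpolation=2))
    m=near(p,"spacer_center",(564,11),63)
    if m is not None: print(n,m.sum(),fit(p,m,[box(30,30,52,74)],(564,11,-.33)),fit(p,m,[box(30,30,74,74)],(564,11,-.33)))
    for r in ctrl.pinpoint(p,"spacer_center"): print(n,round(r["confidence"],2),ray(p,r["centre"],63).round(1))
    for r in ctrl.pinpoint(p,"disc_center"): print(n,round(r["confidence"],2),ray(p,r["centre"],11).round(1))
cv2.imwrite("pics/g5.png",np.vstack([np.hstack(out[:2]),np.hstack(out[2:])]))
E
```

```text
9.82 [ 564.3 -209.6  179. ] jaw -18.79 w 87.9 F [-0.4  0.   0.1] q6 -0.07
[2.54413315 1.82171521 0.05022462]
top 510 [ 5.6593e+02  1.0590e+01 -1.9370e+01  4.0000e-02] [ 5.6501e+02  1.0660e+01 -1.9470e+01  3.0000e-02]
top 0.72 [469.6 341.4  63. ]
top 0.67 [702.3 259.   63. ]
top 0.56 [569.3  14.4  63. ]
top 0.53 [ 584.9 -270.2   11. ]
scene 450 [ 5.6237e+02  1.1720e+01 -2.4710e+01  2.4000e-01] [ 5.678e+02  6.910e+00 -2.001e+01  3.000e-01]
scene 0.88 [543.5  20.3  63. ]
scene 0.85 [750.6 202.3  63. ]
scene 0.83 [540.  278.6  63. ]
scene 0.67 [ 599.  -271.1   11. ]
```

View pics/g5.png

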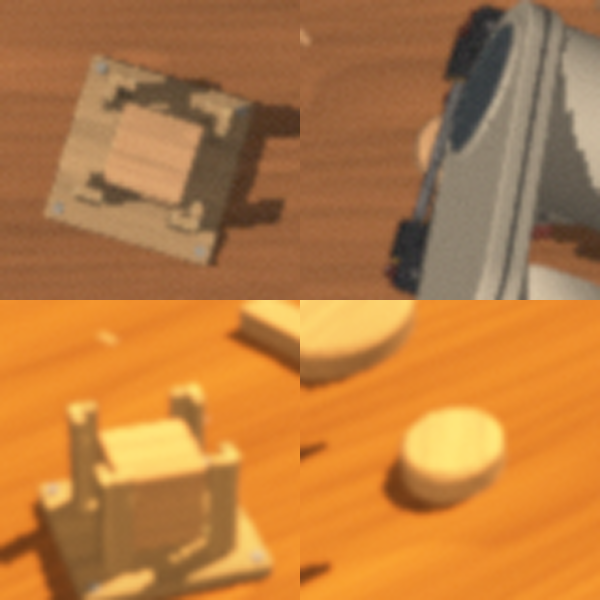

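Spacer lies flat on the block inside the posts, (155,155) in the top-left crop, fitted at (565.5, 10.6, -19.4°). On to the disc.

Request:
jog_arm:
  xyz:
    - [12,-22,-30]
    - [12,-22,-30]
    - [6,-10,-30]
    - [0,0,-20]
    - [0,0,-10]
    - [0,0,0]
    - [0,0,0]
  yaw: [0,0,0,0,0,0,0]

```text
t: 10.8
ee_pos: [599.1, -259.1, 57.4]
orientation: [2.529, 1.834, 0.056]
ft_force: [-0.2, 0.4, -0.2]
width: 87.9
```

```bash
python3 - <<'E'
from h import *
st();print(ctrl.get_obs()['orientation'])
out=[]
p=ctrl.get_image("scene");u,v=proj(p,np.array([[594,-265,20.]]))[0].astype(int)
cv2.imwrite("pics/g6.png",cv2.resize(p["img"][v-50:v+50,u-50:u+50],(500,500),interpolation=2))
E
```

```text
10.8 [ 599.1 -259.1   57.4] jaw -18.11 w 87.9 F [-0.2  0.4 -0.2] q6 -0.14
[2.52886581 1.83376054 0.0558673 ]
```

View pics/g6.png

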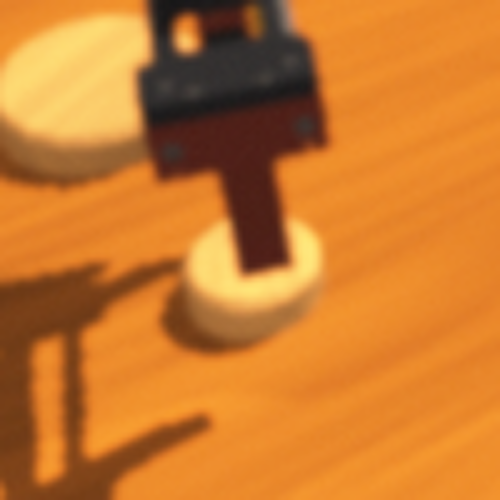

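The fingers straddle the disc at (250,275) in the crop. I'll correct by (-4, -6) and descend.

Request:
jog_arm:
  xyz:
    - [-4,-5,-6]
    - [-1,-1,-10]
    - [0,0,-10]
    - [0,0,-8]
    - [0,0,-4]
    - [0,0,0]
    - [0,0,0]
  yaw: [0,0,0,0,0,0,0]

```text
t: 11.43
ee_pos: [595.9, -265.7, 21.2]
orientation: [2.522, 1.832, 0.062]
ft_force: [0.1, -0.9, -0.2]
width: 87.6
```

```bash
python3 - <<'E'
from h import *
st();print(ctrl.get_obs()['orientation'])
E
```

```text
11.43 [ 595.9 -265.7   21.2] jaw -18.02 w 87.6 F [ 0.1 -0.9 -0.2] q6 -0.16
[2.5220353  1.83158234 0.06157281]
```

Request:
jog_arm:
  xyz:
    - [-1,1,-7]
    - [0,0,-5]
    - [0,0,-3]
    - [0,0,0]
  yaw: [0,0,0,0]

```text
t: 11.77
ee_pos: [595.2, -264.6, 5.0]
orientation: [2.521, 1.831, 0.062]
ft_force: [-0.8, 0.2, 0.9]
width: 87.7
```

Request:
jog_arm:
  xyz:
    - [0,0,0]
    - [0,0,0]
    - [0,0,0]
    - [0,0,0]
    - [0,0,0]
    - [0,0,0]
    - [0,0,0]
    - [0,0,0]
  yaw: [0,0,0,0,0,0,0,0]
  gripper: 1

```text
t: 12.43
ee_pos: [595.6, -264.8, 5.5]
orientation: [2.521, 1.831, 0.063]
ft_force: [0.2, -0.7, -0.1]
width: 59.0
```

Request:
jog_arm:
  xyz:
    - [0,0,12]
    - [0,0,25]
    - [0,0,30]
    - [0,0,30]
    - [0,0,30]
    - [0,0,10]
    - [0,0,0]
  yaw: [0,0,0,0,0,0,0]

```text
t: 13.02
ee_pos: [593.1, -263.6, 150.4]
orientation: [2.523, 1.833, 0.06]
ft_force: [-0.6, -0.4, 0.4]
width: 59.2
```

```bash
python3 - <<'E'
from h import *
st();print(ctrl.get_obs()['orientation'])
p=ctrl.get_image("scene");u,v=proj(p,np.array([[594,-265,120.]]))[0].astype(int)
cv2.imwrite("pics/g7.png",cv2.resize(p["img"][v-50:v+50,u-50:u+50],(500,500),interpolation=2))
E
```

```text
13.02 [ 593.1 -263.6  150.4] jaw -18.02 w 59.2 F [-0.6 -0.4  0.4] q6 -0.15
[2.52336184 1.83267366 0.06008696]
```

View pics/g7.png

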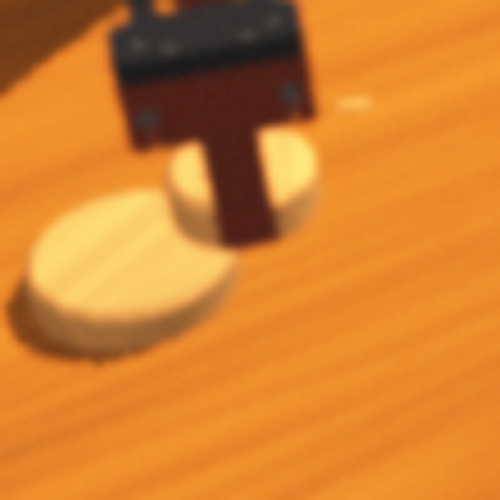

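The disc is held and centred on the finger, chamfer up, at (245,180) in the crop. Carrying it over.

Request:
jog_arm:
  xyz:
    - [-2,20,0]
    - [-3,35,0]
    - [-3,35,0]
    - [-3,35,0]
    - [-3,35,0]
    - [-3,35,0]
    - [-3,35,0]
    - [-2,20,0]
    - [-1,8,0]
    - [0,0,0]
    - [0,0,0]
  yaw: [0,0,0,0,0,0,0,0,0,0,0]

```text
t: 13.98
ee_pos: [557.5, 3.6, 132.6]
orientation: [2.539, 1.837, 0.033]
ft_force: [0.2, 0.8, -0.9]
width: 59.2
```

```bash
python3 - <<'E'
from h import *
st();print(ctrl.get_obs()['orientation'])
E
```

```text
13.98 [557.5   3.6 132.6] jaw -18.22 w 59.2 F [ 0.2  0.8 -0.9] q6 0.29
[2.53863034 1.83691655 0.03263784]
```

Request:
jog_arm:
  xyz:
    - [7,5,-6]
    - [1,1,-8]
    - [0,0,-8]
    - [0,0,-4]
    - [0,0,0]
    - [0,0,0]
  yaw: [-1,0,0,0,0,0]

```text
t: 14.48
ee_pos: [564.7, 3.3, 101.9]
orientation: [2.56, 1.809, 0.027]
ft_force: [0.3, -0.3, 0.5]
width: 59.5
```

```bash
python3 - <<'E'
from h import *
st();print(ctrl.get_obs()['orientation'])
E
```

```text
14.48 [564.7   3.3 101.9] jaw -19.51 w 59.5 F [ 0.3 -0.3  0.5] q6 0.32
[2.56011009 1.80892407 0.02674142]
```

Request:
jog_arm:
  xyz:
    - [1,7,0]
    - [0,0,-3]
    - [0,0,-4]
    - [0,0,0]
    - [0,0,0]
  yaw: [0,0,0,0,0]

```text
t: 14.9
ee_pos: [566.0, 10.2, 94.9]
orientation: [2.56, 1.808, 0.028]
ft_force: [0.4, 0.5, 0.0]
width: 59.0
```

```bash
python3 - <<'E'
from h import *
st()
p=ctrl.get_image("scene");u,v=proj(p,np.array([[564,11,60.]]))[0].astype(int)
cv2.imwrite("pics/g8.png",cv2.resize(p["img"][v-40:v+40,u-40:u+40],(500,500),interpolation=2))
E
```

```text
14.9 [566.   10.2  94.9] jaw -19.55 w 59.0 F [0.4 0.5 0. ] q6 0.33
```

View pics/g8.png

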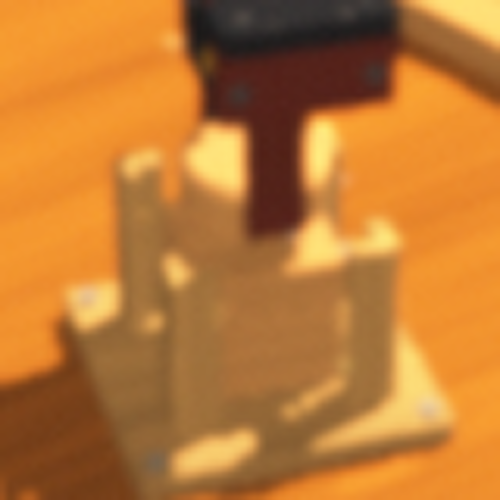

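The disc hovers over the spacer at about (262,165), clear of the posts. Lowering.

Request:
jog_arm:
  xyz:
    - [0,0,-5]
    - [0,0,-5]
    - [0,0,-3]
    - [0,0,0]
    - [0,0,0]
  yaw: [0,0,0,0,0]

```text
t: 15.37
ee_pos: [566.0, 10.3, 80.7]
orientation: [2.56, 1.808, 0.028]
ft_force: [0.5, -1.0, -0.8]
width: 58.6
```

Request:
jog_arm:
  xyz:
    - [0,0,-2]
    - [0,0,0]
    - [0,0,0]
  yaw: [0,0,0]

```text
t: 15.62
ee_pos: [567.2, 10.1, 79.5]
orientation: [2.558, 1.807, 0.031]
ft_force: [1.0, 0.6, -0.3]
width: 59.0
```

In contact height (79.5 expected). Releasing, then rising and clearing.

Request:
jog_arm:
  xyz:
    - [0,0,0]
    - [0,0,0]
    - [0,0,0]
    - [0,0,0]
    - [0,0,0]
    - [0,0,0]
  yaw: [0,0,0,0,0,0]
  gripper: 0

```text
t: 16.12
ee_pos: [567.1, 10.2, 79.4]
orientation: [2.558, 1.807, 0.031]
ft_force: [-0.1, 0.2, -0.3]
width: 87.2
```

Request:
jog_arm:
  xyz:
    - [0,0,12]
    - [0,0,25]
    - [0,0,30]
    - [0,0,30]
    - [0,-30,10]
    - [0,-38,0]
    - [0,-38,0]
    - [0,-38,0]
    - [0,-38,0]
    - [0,-38,0]
    - [0,0,0]
    - [0,0,0]
  yaw: [0,0,0,0,0,0,0,0,0,0,0,0]

```text
t: 17.12
ee_pos: [566.4, -218.8, 203.6]
orientation: [2.547, 1.809, 0.038]
ft_force: [0.8, 0.1, -0.1]
width: 88.1
```

```bash
python3 - <<'E'
from h import *
st()
out=[]
for n in("top","scene"):
    p=ctrl.get_image(n);u,v=proj(p,np.array([[564,11,70.]]))[0].astype(int)
    out.append(cv2.resize(p["img"][v-32:v+32,u-32:u+32],(400,400),interpolation=2))
    for th,z in(("disc_center",85),("spacer_center",63)):
        m=near(p,th,(564,11),z)
        if m is not None: print(n,th,m.sum(),fit(p,m,[disc(74)] if z==85 else [box(30,30,52,74)],(565,11,-.33)))
    for r in ctrl.pinpoint(p,"disc_center"): print(n,round(r["confidence"],2),ray(p,r["centre"],85).round(1))
cv2.imwrite("pics/g9.png",np.hstack(out))
E
```

```text
17.12 [ 566.4 -218.8  203.6] jaw -19.24 w 88.1 F [ 0.8  0.1 -0.1] q6 -0.07
top disc_center 385 [5.6669e+02 9.9200e+00 1.1100e+00 7.0000e-02]
top spacer_center 60 [565.13  11.47 -19.32   7.55]
top 0.82 [561.7   9.3  85. ]
scene disc_center 397 [ 5.6641e+02  1.0130e+01 -1.9430e+01  8.0000e-02]
scene spacer_center 156 [578.07  18.48 -34.42   2.41]
scene 0.97 [574.6   3.4  85. ]
```

View pics/g9.png

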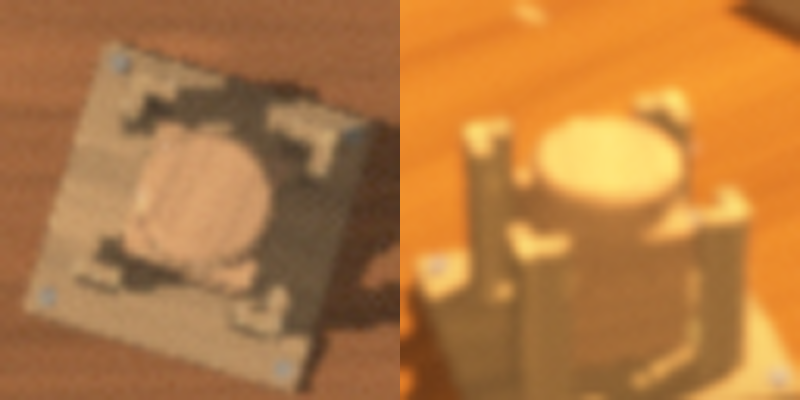

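The disc lies flat at (205,205) in the left crop and (610,160) in the right. Both cameras fit it at (566.5, 10), about 1 mm from the spacer. The gripper is clear, so I'm handing in.

```bash
python3 -c "
from h import *
print(ctrl.close_job())"
```

```text
the job is handed in; nothing more can be done
None
```

I laid the plain beech spacer flat on the block inside the posts, then the small disc on the spacer, chamfer up. The job was handed in at about 17 s with the gripper open and clear; it reports no verdict.

**Final positions, in mm, from mask fits:**

| Part | x | y | Turn |
|---|---|---|---|
| Jig | 564.5 | 10.6 | -19° |
| Spacer (fitted before the disc was laid) | 565.5 | 10.6 | -19.4° |
| Disc | 566.5 | 10.0 | – |

- **Disc:** it was fitted after the release, and the two cameras agree to within 1 mm. It is about 1 mm from the spacer centre, against the 14 mm allowed.
- **Flatness:** I judged this only from the pictures and the release heights; tilt was not measured.

**Checks that disagreed or were weak:**
- **Jig fit:** the mask fit was loose, though the drawn outline matched both pictures.
- **Spacer:** the side-camera fit was poor (about 3 mm and 5° off the top view). After the disc covered it, the refits failed in both views, so its final position rests on the earlier fit and the last picture.
- **Network point estimates:** these were usually several mm off the fits, once by about 20 mm, so I didn't use them for the final numbers.
- **Tool tilt:** the tool drifted about 0.02–0.05 rad off vertical during the run, with no visible effect on the stack.

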